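Fit the open spacer to the lathe's tailstock spindle

TASK

Block the tailstock spindle of the small lathe with the brass open spacer: take it from the rack, slip it mouth down over the two flats of the drawn-out spindle so that it hangs on it, then push the spindle in by its black end knob until the spacer is nipped between the knob and the tailstock's knurled setting ring with no play. Work gently, by feel, with no more than about 25 newtons on the spacer; do not drop it or lay it on the bench, and leave the other spacers and the things on the bench where they are.

Things in the scene. Friction and masses are not known exactly. Their poses are not given: they have to be found in the camera images.
- spacer_brass: Brass open C-spacer: 38 mm wide (x), 14 thick (y, bore axis), 40 high (z up), about 110 g; same after half a turn about z. Origin: bore centre. Flat sides at x +-19 from z -19 (feet) to +12, top at +21. Octagonal bore 22 across, its inner top face at z +11; mouth opens straight down, 16.5 wide, flared to 20.5 in the last 2 mm. Starts hanging mouth down on the rack's rail.
- spacer_steel: Dark steel spacer of the same shape, 9 mm thick, on the same rack; not to be moved.
- spacer_blue: Blue plastic spacer of the same shape, 20 mm thick, on the same rack; not to be moved.
- rack: Fixed wooden rack, base 70 x 210 mm (x, y), 12 thick; along y an aluminium rail 8.4 wide, top at 75 mm, between two posts at y +-92 (82 high). Three spacers hang mouth down on the rail 52 mm apart, in any order; each lifts straight off. Origin on the table under the middle of the rail.
- lathe: Fixed grey and steel clockmaker's lathe, 340 mm long. Origin on the table under the tailstock's rear face; y runs along the lathe from there towards the chuck, z up. Spindle axis 125 mm above the table. Bed 56 mm wide, top at 75 mm, ending at y -15 mm.
- tailstock: The lathe's fixed tailstock, a grey barrel 46 mm diameter, 60 long. Origin on the spindle axis in the plane of its flat rear face; +y runs into the tailstock, the bare spindle stands out to -y. Round the spindle a knurled steel setting ring, 36 mm diameter, is screwed tight into the rear face; it stands out 2 to 26 mm to -y, set differently each time and not measured: find it by feel.
- spindle: Steel spindle, 20 mm diameter, slides along y in the tailstock, cannot turn; a drag of about 5 N keeps it where it is left. Origin on its axis in the plane of the knob's shoulder; +y runs into the tailstock, z up. Black knob from y 0 to -28 (up to 33 diameter, rounded end). Starts drawn out, shoulder 86 to 100 mm from the tailstock's face; ends with the 14 mm spacer nipped between shoulder and setting ring.
- bell_jar: Clear bell jar on a pale blue base, 124 mm diameter, 106 mm high; not to be moved.
- loupe: Black eye loupe, 36 mm diameter, 34 mm high; not to be moved.
- movement: Watch movement on a white holder, 44 mm diameter, 16 mm high; not to be moved.
- oil_pot: Amber oil pot with black cap, 44 mm diameter, 43 mm high; not to be moved.
- screwdriver: Small screwdriver with red handle, 130 mm long; not to be moved.
- parts_dish: White ceramic dish, 70 mm diameter, 20 mm high; not to be moved.
- flats (a point): Middle of the spindle's flats, on its axis, 33 mm from the shoulder towards the tailstock. Here, over 18 mm along y, the spindle is 14 mm wide (x), still 20 high; on both sides of the flats it is full round, where the spacer's mouth cannot pass. Once on, the spacer rests by its inner top face on the spindle (bore centre 1 mm below the axis), slides along it, and is carried along when the spindle is pushed in.
- knob_end (a point): Middle of the knob's rounded end, on the spindle axis, 28 mm behind (y) the shoulder; push here along +y.
Not all that is in view belongs to the job. What is shaped like the spacer_brass but pink or turquoise is not meant.

How it is judged:
On the way, in this order (a step that is already met when the one before it is completed fails the run):
1. the brass spacer is round the spindle, between knob and tailstock, resting on the spindle's top line (z of spacer_brass in the frame of spindle between -0.004 and 0.0015 m and x of spacer_brass in the frame of spindle between -0.003 and 0.003 m and y of spacer_brass in the frame of spindle above 0.005 m and y of spacer_brass in the frame of tailstock below -0.005 m), for 0.2 s.
2. the spindle is pushed in until the spacer is nipped between the knob's shoulder and the setting ring with at least 2 N (contact force between spacer_brass and tailstock above 2 N and contact force between spacer_brass and spindle above 2 N and y of spacer_brass in the frame of spindle below 0.0085 m), for 0.1 s.
At the end, for the whole second after the job is handed in: the brass spacer sits round the spindle, mouth down within 0.5 rad, square to the axis within 0.12 rad and centred within 3 mm, against the knob's shoulder within 1.5 mm and still nipped between shoulder and setting ring without play (each touches it with over 0.3 N), at rest and let go (contact force between spacer_brass and tailstock above 0.3 N and contact force between spacer_brass and spindle above 0.3 N and y of spacer_brass in the frame of spindle between 0.005 and 0.0085 m and y of spacer_brass in the frame of tailstock between -0.036 and -0.005 m and z of spacer_brass in the frame of spindle between -0.004 and 0.003 m and x of spacer_brass in the frame of spindle between -0.003 and 0.003 m and angle between the y axis of spacer_brass and the y axis of spindle, either way round below 0.12 rad and angle between spacer_brass's own z axis and vertical below 0.5 rad and linear speed of spacer_brass below 0.01 m/s and angular speed of spacer_brass below 0.1 rad/s).
It fails at once if the brass spacer is pressed on the spindle or the tailstock with more than 25 N (contact force between spacer_brass and spindle above 25 N or contact force between spacer_brass and tailstock above 25 N).
It fails at once if the brass spacer is dropped or laid on the bench (height (world z) of spacer_brass below 0.045 m).
It fails at once if another spacer is moved by more than 15 mm (distance of any of spacer_steel, spacer_blue from where it was at the start of the episode above 0.015 m).
It fails at once if a thing on the bench is moved by more than 20 mm (distance of any of bell_jar, loupe, movement, oil_pot, screwdriver, parts_dish from where it was at the start of the episode above 0.02 m).
It also fails if it takes over 61 s, if anything falls off the work surface, if the arm or the gripper's body presses on something with over 40 N, if the wrist force passes 120 N, or if a joint passes its speed limit or range.

ROBOT

A 7-joint arm with a two-finger parallel gripper is mounted at the origin on the work surface. World frame = base frame: x ahead of the robot, y to its left, z up, the work surface at z = 0. Lengths are in m, angles in rad, forces in N, time in s.
With the tool pointing down it reaches from about 0.425 to 1.025 m from the base axis. Payload 3.6 kg.
Tool frame: the origin (TCP) lies at the very end of the fingers, on their centre line; the grasp point (between the pads) lies 19 mm behind it (arm.pinch_z is the distance from the TCP to the grasp point, in m); z points along the fingers, y is the direction in which the jaws open and shut (so a half turn about z gives the same grasp; the last joint's range is limited). The gripper opens to 85 mm and grips with 20 to 120 N. Pads are 22 mm wide; open, the fingers measure 114 mm over their backs; the gripper's body (76 mm by 85 mm) begins 54 mm behind the grasp point. The pads swing forward as they close: fully open they stand 13 mm farther back than shut.
Start: joints at [1.252, 0.591, 0.048, 1.609, -0.033, 0.943, -0.034], TCP at [0.162, -0.707, 0.231] pointing down, gripper open.
Joint ranges: [-2.69, 2.69], [-0.47, 2.24], [-1.27, 1.36], [0.19, 2.51], [-1.53, 4.68], [0.08, 2.07], [-3.09, 3.09]. Speed limits (rad/s): [2.57, 2.57, 3.14, 3.14, 3.14, 3.14, 3.14].

INTERFACE

Orientations are given as a rotation vector (axis times angle).
In Python, from plant import readout, viewer, arm, find_in gives the robot as it stands.
- The arm moves only by the tool send_rows, never from a script. Its argument "series" is a list of rows, each a list of 3 entries, a list of its own where there are three numbers: the shift along the tool's x, y, z in m, then the turn about the tool's z in rad, then the opening, from -1 (shut) to 1 (fully open), so that 0 is half open. A call has 1 to 12 rows; each row is the pose to reach, as a shift and turn from the pose commanded when the call began, along the tool's axes at that moment; what a row does not reach only later rows make up. A row lasts 1/10 s, in which the tool goes at most 50 mm and 8.59 degrees, less where a joint would pass 70% of its speed; a pose out of reach is approached as far as the arm can. A call with a gripper value outside its range is refused whole. The fingers move at their own pace and stop on an object; the grip force is fixed at half the most. Time passes only in rows, so rows that repeat a pose let the fingers close. It gives the time, the measured TCP pose, the force and the opening at its end, in the units of the state.
- readout.state(): the state, without advancing time (a new reading comes with each control period).
- viewer.snapshot(name): name is "scene" or "top"; returns a dict with "frame" (384x512x3 uint8, blue, green, red), "fx", "fy", "cx", "cy" (pixels), "k1" (the pictures are not rectified: a ray, as slopes to the right and down, at radius r is drawn at 1 + k1 r^2 times it, then the intrinsics apply), "pose" (4x4, takes a point from camera to world coordinates). Camera axes: x right, y up, looking along -z (the intrinsics and any distortion apply to the point x, -y, -z); pixel columns grow to the right and rows downward; lengths in m; the calibration is good to about 2 mm. A picture is of the moment at which its call begins. There is no depth.
- arm.hand_in(): hands the job in, once; it reports no verdict.
Trained networks look in the newest picture that a camera, given by its name, has taken for a name from the list of things; names that differ only in an ending like _2 or _b are one class to them, and where a whole thing is asked for, a point or a joint stands for the part that bears it (a point fixed in the world has none). Each returns a list of dicts, best first, with "confidence" (0 to 1); they miss things now and then, are a little off and sometimes report something else, mostly with a low value. They report only what shows in the picture. A call takes as long as a camera call. They do not tell look-alikes from the thing itself.
- find_in(name, camera): "position" ([x, y, z] in m, in world coordinates, good to about 4 mm: the middle of the surface that is visible of it).
The state is a dict: "clock": time; "joint_positions": joint angles; "joint_velocities": joint speeds; "joint_torque": joint torques, N m; "tool_pos": TCP position; "eef_rot": TCP orientation; "force": force on the tool from outside, world axes, zero at the start; "wrist_torque": the same for the moment, N m; "opening": opening from 0.0 (shut) to 1.0 (fully open).
Only numpy, scipy, OpenCV 4.12 (cv2) and the standard library are available. Lean on these libraries where they do the work, as an engineer would, in place of code of your own. Each camera call takes 0.05 s, during which the arm holds its last target. There are 200 camera calls.

## Working session

There is one attempt and no reset: what is moved stays moved. The work goes in short steps, Python scripts to look and compute and a tool call to move; the robot and the scene stay as the last step left them, time stands still between calls to the robot, and variables do not carry over. Pictures are saved under pics/ and viewed, about 8 in all and at most 12, crops included, and the job is handed in when it is done.

Besides the shell and the picture viewer there is one more tool, called after "Request:" as name([rows], argument=value, ...), one row to a line, values as JSON. send_rows: Moves the arm, as the interface text tells. Its arguments: {"type":"object","properties":{"series":{"type":"array","items":{"type":"array"}}},"required":["series"]}

```bash
mkdir -p pics; ls; cat > h.py <<'E'
import numpy as np, cv2
from plant import readout, viewer, arm, find_in
def snap(cam):
    return viewer.snapshot(cam)
def ray(s,u,v):
    K=np.array([[s['fx'],0,s['cx']],[0,s['fy'],s['cy']],[0,0,1]],float)
    p=cv2.undistortPoints(np.array([[[u,v]]],float),K,np.array([s['k1'],0,0,0],float))[0,0]
    P=np.array(s['pose']); d=P[:3,:3]@np.array([p[0],-p[1],-1]); return P[:3,3],d/np.linalg.norm(d)
def at_z(s,u,v,z):
    o,d=ray(s,u,v); return o+d*(z-o[2])/d[2]
def proj(s,X):
    P=np.array(s['pose']); c=P[:3,:3].T@(np.array(X)-P[:3,3]); x,y=c[0]/-c[2],-c[1]/-c[2]
    f=1+s['k1']*(x*x+y*y); return np.array([s['fx']*x*f+s['cx'],s['fy']*y*f+s['cy']])
E
python3 - <<'E'
from h import *
import pickle
D={}
for c in("scene","top"):
    s=snap(c); D[c]=s; print(c,s['fx'],s['k1'],np.round(s['pose'],3).tolist())
    cv2.imwrite(f'pics/{c}0.png',s['frame'])
    for n in("spacer_brass","spacer_steel","spacer_blue","rack","tailstock","spindle","flats","knob_end","lathe","bell_jar"):
        print(n,[(np.round(r['position'],3).tolist(),round(r['confidence'],2),proj(s,r['position']).round().tolist()) for r in find_in(n,c)[:3]])
pickle.dump(D,open('d0.pkl','wb'))
a=np.hstack([D['scene']['frame'],D['top']['frame']])
st=readout.state(); print({k:np.round(v,3).tolist() for k,v in st.items()})
E
```

```text
pics
scene 471.96403006579084 -0.007616861331846647 [[-0.064, -0.632, 0.772, 1.394], [0.998, -0.053, 0.039, -0.038], [0.016, 0.773, 0.634, 0.817], [0.0, 0.0, 0.0, 1.0]]
spacer_brass [([0.514, -0.335, 0.077], 0.54, [158.0, 197.0]), ([0.624, -0.376, 0.028], 0.45, [132.0, 241.0]), ([0.405, -0.334, 0.023], 0.44, [170.0, 186.0])]
spacer_steel [([0.509, -0.388, 0.073], 0.65, [137.0, 195.0])]
spacer_blue [([0.526, -0.292, 0.078], 0.47, [174.0, 200.0])]
rack [([0.514, -0.339, 0.008], 0.81, [159.0, 217.0])]
tailstock [([0.592, 0.071, 0.128], 0.91, [327.0, 210.0]), ([0.601, 0.256, 0.081], 0.5, [407.0, 233.0])]
spindle [([0.581, -0.02, 0.13], 0.69, [286.0, 204.0])]
flats [([0.585, -0.024, 0.132], 0.92, [285.0, 205.0])]
knob_end [([0.583, -0.023, 0.127], 0.82, [285.0, 206.0])]
lathe [([0.599, 0.254, 0.081], 0.94, [406.0, 233.0])]
bell_jar [([0.341, 0.293, 0.052], 0.82, [401.0, 176.0])]
top 495.48918483508044 -0.0680187954272659 [[-0.008, 0.994, -0.106, 0.365], [-1.0, -0.005, 0.023, -0.053], [0.022, 0.106, 0.994, 1.46], [0.0, 0.0, 0.0, 1.0]]
spacer_brass []
spacer_steel []
spacer_blue []
rack [([0.497, -0.332, 0.013], 0.68, [351.0, 196.0])]
tailstock [([0.571, 0.071, 0.14], 0.86, [210.0, 165.0]), ([0.58, -0.016, 0.134], 0.15, [243.0, 162.0])]
spindle [([0.576, -0.017, 0.134], 0.55, [243.0, 164.0])]
flats [([0.576, -0.022, 0.137], 0.72, [245.0, 164.0])]
knob_end [([0.576, -0.026, 0.132], 0.93, [246.0, 164.0])]
lathe [([0.575, 0.239, 0.096], 0.98, [151.0, 167.0])]
bell_jar [([0.309, 0.284, 0.076], 0.87, [135.0, 263.0])]
{'clock': 1.1, 'joint_positions': [1.252, 0.591, 0.048, 1.608, -0.033, 0.943, -0.034], 'joint_velocities': [0.001, 0.001, -0.001, 0.0, 0.001, 0.002, 0.001], 'joint_torque': [0.001, -54.866, 1.546, -19.854, 0.009, 0.002, -0.0], 'tool_pos': [0.162, -0.707, 0.231], 'eef_rot': [3.122, 0.352, 0.0], 'force': [-0.191, 0.097, 0.65], 'wrist_torque': [-0.019, -0.026, 0.042], 'opening': 0.999}
```

View pics/scene0.png

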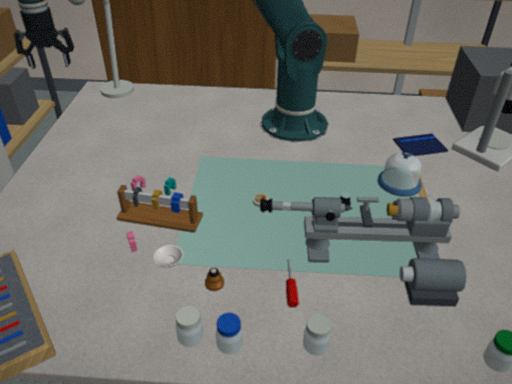

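View pics/top0.png

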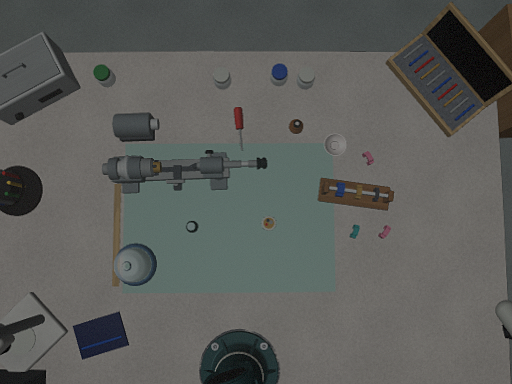

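The scene view shows the rack at about (160,210) with a brass piece (156,198) between steel (137,197) and blue (176,202). The pink and turquoise look-alikes are at (138,182), (170,184) and (131,240). The lathe has its black knob at (266,205) and its tailstock at (327,210). I'll enlarge the crops to confirm.

```bash
python3 - <<'E'
from h import *
import pickle
D=pickle.load(open('d0.pkl','rb'))
def crop(c,x,y,w,h,W,H):
    return cv2.resize(D[c]['frame'][y:y+h,x:x+w],(W,H),interpolation=cv2.INTER_CUBIC)
a=crop('scene',112,170,100,75,400,300); b=crop('top',315,170,100,75,400,300)
c=crop('scene',250,180,100,75,400,300); d=crop('top',190,135,100,75,400,300)
m=np.vstack([np.hstack([a,b]),np.hstack([c,d])]); cv2.imwrite('pics/crops.png',cv2.convertScaleAbs(m,alpha=1.4))
E
```

```text
(no output)
```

View pics/crops.png

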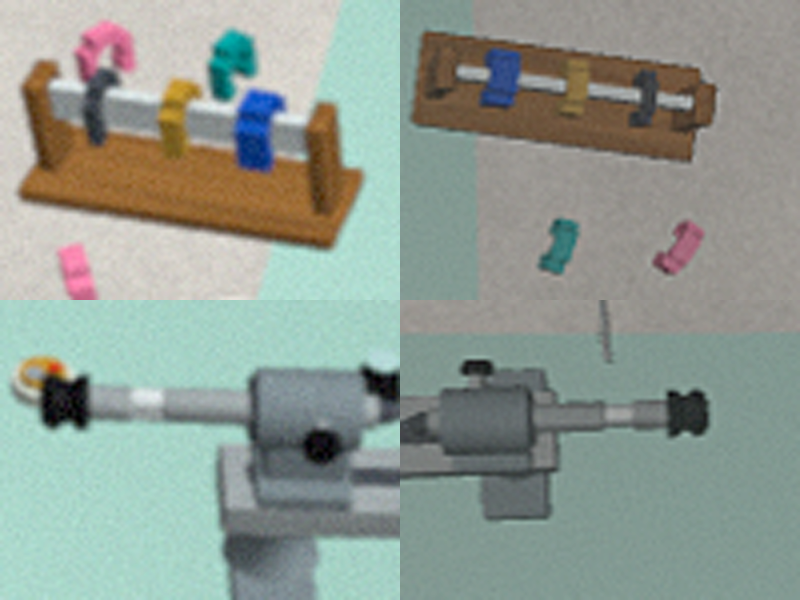

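The brass spacer is the middle one in the rack crop: top view (575,85), scene view (178,115). It is yellow, in the 14 mm thickness, and hangs on the rail. The pink and turquoise pieces lie on the bench and are not meant. Next I fit the rack and lathe poses.

```bash
cat > fit.py <<'E'
from h import *
import pickle
from scipy.optimize import least_squares
D=pickle.load(open('d0.pkl','rb')); T,S=D['top'],D['scene']
t=lambda x,y:(315+(x-400)/4,170+y/4); s=lambda x,y:(112+x/4,170+y/4)
obs=[(T,(.035,.105,.012),t(424,33)),(T,(.035,-.105,.012),t(701,69)),(T,(-.035,-.105,.012),t(692,160)),(T,(-.035,.105,.012),t(414,124)),
(S,(.035,-.105,.012),s(22,190)),(S,(.035,.105,.012),s(328,238)),(S,(-.035,.105,.012),s(362,172)),(S,(0,-.092,.082),s(42,70)),(S,(0,.092,.082),s(320,108))]
def W(p,l): c,q=np.cos(p[2]),np.sin(p[2]); return [p[0]+c*l[0]-q*l[1],p[1]+q*l[0]+c*l[1],l[2]]
for cams in((T,),(S,),(T,S)):
    o=[k for k in obs if any(k[0] is c for c in cams)]
    r=least_squares(lambda p:np.concatenate([proj(a,W(p,l))-np.array(u) for a,l,u in o]),[.51,-.34,0]); print('rack',r.x.round(4),r.fun.round(1).tolist())
# brass segmentation
for n,a,box in(('T',T,(340,180,380,210)),('S',S,(145,180,170,215))):
    f=a['frame'].astype(int); x0,y0,x1,y1=box; g=f[y0:y1,x0:x1]; m=(g[...,2]-g[...,0]>55)&(g[...,1]-g[...,0]>35)&(g[...,1]>0.68*g[...,2])
    v,u=np.nonzero(m); print('brass',n,len(u),u.mean()+x0,v.mean()+y0,u.min()+x0,u.max()+x0,v.min()+y0,v.max()+y0)
    print(' proj of model rack-origin top z.083:',proj(a,W(r.x,(0,0,.083))),' predicted pixel per 14 mm',proj(a,W(r.x,(0,.007,.083)))-proj(a,W(r.x,(0,-.007,.083))))
# knob + spindle
for n,a,rows in(('T',T,(150,178)),('S',S,(192,222))):
    g=cv2.cvtColor(a['frame'],cv2.COLOR_BGR2GRAY).astype(float)
    x0,x1=(225,272) if n=='T' else (256,318)
    sub=g[rows[0]:rows[1],x0:x1]; k=sub<55; v,u=np.nonzero(k); print(n,'dark u',u.min()+x0,u.max()+x0,'v',v.min()+rows[0],v.max()+rows[0])
    for uu in range(x0,x1,3):
        col=a['frame'][rows[0]:rows[1],uu].astype(float); bg=np.median(np.vstack([col[:4],col[-4:]]),0)
        d=np.abs(col-bg).sum(1); w=d/ max(d.max(),1); ii=np.nonzero(w>.5)[0]
        if len(ii)==0: continue
        i,j=ii[0],ii[-1]; lo=i-(w[i]-.5)/(w[i]-w[i-1]+1e-9) if i else i; hi=j+(w[j]-.5)/(w[j]-w[min(j+1,len(w)-1)]+1e-9)
        print((uu,round(rows[0]+(lo+hi)/2,2),round(hi-lo,1),round(g[rows[0]+(i+j)//2,uu])),end=' ')
    print()
    vv=164 if n=='T' else 205
    print('mid row',list(zip(range(x0,x1),g[vv-1:vv+2,x0:x1].mean(0).round().astype(int).tolist())))
E
python3 fit.py
```

```text
rack [ 0.5035 -0.3428 -0.1342] [-0.2, -0.4, 0.4, -0.3, 0.3, 0.3, -0.5, 0.3]
rack [ 0.5068 -0.339  -0.1553] [-1.6, -0.9, 0.8, 0.4, 1.0, -1.3, -0.4, -0.1, 0.2, 1.5]
rack [ 0.5048 -0.3407 -0.1441] [-0.8, -1.1, -0.2, -0.4, -0.6, 0.2, -1.3, -0.5, -2.0, -1.2, 0.5, -0.5, 0.5, -2.1, -1.1, -0.4, -0.2, 0.7]fit.py:15: RuntimeWarning: Mean of empty slice.
  v,u=np.nonzero(m); print('brass',n,len(u),u.mean()+x0,v.mean()+y0,u.min()+x0,u.max()+x0,v.min()+y0,v.max()+y0)
  ret = ret.dtype.type(ret / rcount)
Traceback (most recent call last):
  File "fit.py", line 15, in <module>
    v,u=np.nonzero(m); print('brass',n,len(u),u.mean()+x0,v.mean()+y0,u.min()+x0,u.max()+x0,v.min()+y0,v.max()+y0)
                                                                      ~~~~~^^
ValueError: zero-size array to reduction operation minimum which has no identity
```

```bash
sed -i "s/>55)&(g\[...,1\]-g\[...,0\]>35)&(g\[...,1\]>0.68\*g\[...,2\])/>30)\&(g[...,1]>0.68*g[...,2])/" fit.py; sed -i 's/^t=.*/t=lambda x,y:(314.6+(x-400)\/4,169.6+y\/4); s=lambda x,y:(111.6+x\/4,169.6+y\/4)/' fit.py; python3 fit.py
```

```text
rack [ 0.5047 -0.3417 -0.1342] [-0.2, -0.4, 0.4, -0.3, 0.3, 0.3, -0.5, 0.3]
rack [ 0.5054 -0.3403 -0.1549] [-1.5, -0.9, 0.7, 0.4, 1.0, -1.3, -0.4, -0.1, 0.2, 1.5]
rack [ 0.505  -0.3409 -0.1433] [-0.3, -0.8, 0.2, -0.1, -0.1, 0.5, -0.8, -0.1, -1.8, -0.7, 0.8, -0.1, 0.8, -1.7, -0.8, 0.1, 0.1, 1.1]
brass T 597 359.4941373534338 195.45896147403684 340 379 181 208
 proj of model rack-origin top z.083: [358.81561602 191.13703728]  predicted pixel per 14 mm [-4.90272264 -0.67959676]
brass S 295 155.93898305084747 204.46101694915254 145 169 184 214
 proj of model rack-origin top z.083: [156.04371268 192.04894855]  predicted pixel per 14 mm [5.35928334 0.80090689]
T dark u 225 266 v 158 177
(225, np.float64(250000164.9), np.float64(500000024.2), 87) (228, np.float64(250000171.78), np.float64(500000010.4), 71) (231, np.float64(164.09), np.float64(7.3), 86) (234, np.float64(163.69), np.float64(7.8), 88) (237, np.float64(163.97), np.float64(7.2), 85) (240, np.float64(163.49), np.float64(7.7), 79) (243, np.float64(165.81), np.float64(1.5), 67) (246, np.float64(165.75), np.float64(1.6), 84) (249, n
[... 2002 characters left out ...]
), (258, 104), (259, 89), (260, 46), (261, 8), (262, 11), (263, 22), (264, 22), (265, 28), (266, 16), (267, 24), (268, 3), (269, 13), (270, 16), (271, 41), (272, 81), (273, 109), (274, 115), (275, 114), (276, 111), (277, 115), (278, 117), (279, 119), (280, 117), (281, 118), (282, 126), (283, 136), (284, 143), (285, 146), (286, 145), (287, 149), (288, 149), (289, 146), (290, 134), (291, 113), (292, 113), (293, 115), (294, 114), (295, 117), (296, 116), (297, 118), (298, 117), (299, 116), (300, 119), (301, 119), (302, 120), (303, 118), (304, 120), (305, 121), (306, 119), (307, 120), (308, 120), (309, 122), (310, 122), (311, 115), (312, 89), (313, 54), (314, 67), (315, 92), (316, 97), (317, 98)]
```

```bash
cat >> h.py <<'E'
from scipy.spatial.transform import Rotation as Ro
def to(p,jaw=None):
    st=readout.state(); R=Ro.from_rotvec(st['eef_rot']).as_matrix(); d=R.T@(np.array(p)-st['tool_pos'])
    a=np.arctan2(R[1,1],R[0,1]); t=0
    if jaw is not None: t=-((jaw-a+np.pi/2)%np.pi-np.pi/2)
    print('t',round(st['clock'],2),'pos',np.round(st['tool_pos'],4),'jaw',round(a,4),'tz',R[:,2].round(4),'F',np.round(st['force'],2),'op',round(float(st['opening']),3)); print(' shift',d.round(4),'turn',round(t,4))
E
python3 - <<'E'
from h import *
import pickle
D=pickle.load(open('d0.pkl','rb')); T,S=D['top'],D['scene']
print(arm.pinch_z)
u=np.array([231,234,237,240,249,252,255,258,261,264.]);v=np.array([164.09,163.69,163.97,163.49,163.47,163.42,163.06,162.94,162.89,162.75])
k=np.polyfit(u,v,1); f=lambda x:np.polyval(k,x)
for n,x,z in(('face?',223,.125),('flats',244,.135),('shoulder',256.4,.130),('end',266.7,.125)): print('T',n,at_z(T,x,f(x),z).round(4))
a,b=at_z(T,231,f(231),.125),at_z(T,266,f(266),.125); print('yaw',np.arctan2(-(a-b)[0],(a-b)[1]))
for n,x,y,z in(('end',259.7,205,.125),('shoulder',271.3,205.3,.125),('flats',286.4,206.4,.125),('face',312.5,207.7,.125)): print('S',n,at_z(S,x,y,z).round(4))
to([.505,-.341,.2],-.143)
E
```

```text
0.0187
T face? [0.5762 0.0373 0.125 ]
T flats [ 0.5764 -0.0201  0.135 ]
T shoulder [ 0.5783 -0.0536  0.13  ]
T end [ 0.5801 -0.0816  0.125 ]
yaw 0.03282861088576813
S end [ 0.5823 -0.0802  0.125 ]
S shoulder [ 0.5812 -0.0539  0.125 ]
S flats [ 0.5822 -0.0197  0.125 ]
S face [0.5818 0.0391 0.125 ]
t 1.1 pos [ 0.1616 -0.7068  0.2313] jaw -1.346 tz [ 0.e+00 -1.e-04 -1.e+00] F [-0.19  0.1   0.65] op 0.999
 shift [ 0.4163 -0.28    0.0313] turn -1.203
```

Request:
send_rows([
  [[0.416,-0.28,0.031],-1.203,1],
  [[0.416,-0.28,0.031],-1.203,1],
  [[0.416,-0.28,0.031],-1.203,1],
  [[0.416,-0.28,0.031],-1.203,1],
  [[0.416,-0.28,0.031],-1.203,1],
  [[0.416,-0.28,0.031],-1.203,1],
  [[0.416,-0.28,0.031],-1.203,1],
  [[0.416,-0.28,0.031],-1.203,1],
  [[0.416,-0.28,0.031],-1.203,1],
  [[0.416,-0.28,0.031],-1.203,1],
  [[0.416,-0.28,0.031],-1.203,1],
  [[0.416,-0.28,0.031],-1.203,1],
])

```text
clock: 2.3
tool_pos: [0.5064, -0.339, 0.2004]
eef_rot: [2.37, 2.063, 0.001]
force: [-1.0, -0.5, -1.0]
opening: 1.002
```

```bash
python3 - <<'E'
from h import *
import pickle
to([.505,-.341,.125],-.143)
s=snap('scene'); t=snap('top'); T=pickle.load(open('d0.pkl','rb'))['top']
a=cv2.resize(s['frame'][140:240,100:220],(400,333),interpolation=3); b=cv2.resize(t['frame'][150:250,300:420],(400,333),interpolation=3)
cv2.imwrite('pics/above.png',cv2.convertScaleAbs(np.hstack([a,b]),alpha=1.4))
print(at_z(T,110,168,.125),at_z(T,135,167.5,.125))
E
```

```text
t 2.3 pos [ 0.5064 -0.339   0.2004] jaw -0.1383 tz [ 6.e-04  4.e-04 -1.e+00] F [-1.03 -0.45 -0.98] op 1.002
 shift [-0.0022 -0.0011  0.0754] turn 0.0047
[0.56776567 0.34506398 0.125     ] [0.56871021 0.27670144 0.125     ]
```

View pics/above.png

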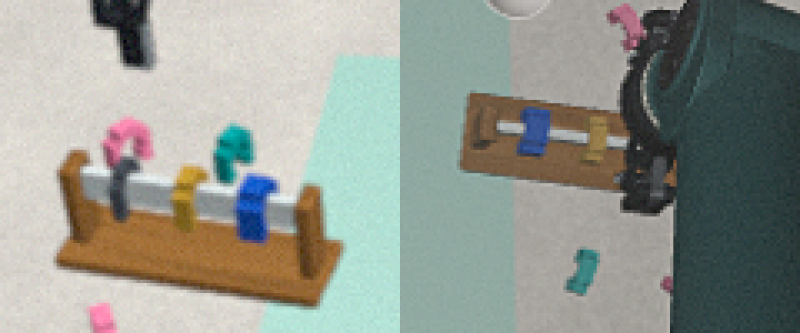

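```bash
python3 - <<'E'
from h import *
s=snap('scene'); t=snap('top'); st=readout.state(); R=Ro.from_rotvec(st['eef_rot']).as_matrix()
print(np.round(st['tool_pos'],4))
for l in((0,0,0),(0,.05,-.013),(0,-.05,-.013)):
    X=st['tool_pos']+R@np.array(l); print(l,X.round(3),'S',proj(s,X).round(1),((proj(s,X)-[100,140])*3.333).round(),'T',proj(t,X).round(1),((proj(t,X)-[300,150])*3.333+[400,0]).round())
to([.505,-.341,.125],-.143)
E
```

```text
[ 0.5031 -0.3431  0.2002]
(0, 0, 0) [ 0.503 -0.343  0.2  ] S [149. 152.] [163.  40.] T [369.  187.2] [630. 124.]
(0, 0.05, -0.013) [ 0.553 -0.35   0.213] S [139.5 159.5] [132.  65.] T [372.3 167.4] [641.  58.]
(0, -0.05, -0.013) [ 0.454 -0.336  0.213] S [156.4 136. ] [188. -13.] T [367.8 206. ] [626. 187.]
t 2.5 pos [ 0.5031 -0.3431  0.2002] jaw -0.1465 tz [-0.0011 -0.001  -1.    ] F [-0.4  -0.98  0.45] op 1.003
 shift [0.0025 0.0016 0.0752] turn -0.0035
```

Request:
send_rows([
  [[0,0,0.05],0,1],
  [[0,0,0.1],0,1],
  [[0,0,0.14],0,1],
  [[0,0,0.155],0,1],
  [[0,0,0.155],0,1],
])

```text
clock: 3.0
tool_pos: [0.5026, -0.3415, 0.0434]
eef_rot: [-2.373, -2.052, 0.003]
force: [-0.0, 0.5, 0.8]
opening: 1.001
```

Request:
send_rows([
  [[0,0,0],0,1],
  [[0,0,0],0,-1],
  [[0,0,0],0,-1],
  [[0,0,0],0,-1],
  [[0,0,0],0,-1],
  [[0,0,0],0,-1],
  [[0,0,0],0,-1],
  [[0,0,0],0,-1],
])

```text
clock: 3.8
tool_pos: [0.5055, -0.3416, 0.0468]
eef_rot: [2.373, 2.056, 0.001]
force: [-1.2, -0.2, 5.6]
opening: 0.432
```

```bash
python3 - <<'E'
from h import *
to([.505,-.341,.17],-.143)
E
```

```text
t 3.8 pos [ 0.5055 -0.3416  0.0468] jaw -0.143 tz [ 0.0016 -0.0014 -1.    ] F [-1.21 -0.21  5.59] op 0.432
 shift [ 0.0004 -0.0004 -0.1233] turn -0.0
```

Request:
send_rows([
  [[0,0,-0.01],0,-1],
  [[0,0,-0.03],0,-1],
  [[0,0,-0.06],0,-1],
  [[0,0,-0.1],0,-1],
  [[0,0,-0.15],0,-1],
  [[0,0,-0.155],0,-1],
  [[0,0,-0.155],0,-1],
  [[0,0,-0.155],0,-1],
])

```text
clock: 4.6
tool_pos: [0.5035, -0.3406, 0.1995]
eef_rot: [-2.373, -2.056, 0.001]
force: [-0.6, 0.2, -1.1]
opening: 0.434
```

```bash
python3 - <<'E'
from h import *
s=snap('scene'); t=snap('top')
to([.579,-.020,.2],.033)
a=cv2.resize(s['frame'][130:230,110:210],(400,400),interpolation=3); b=cv2.resize(t['frame'][150:250,320:420],(400,400),interpolation=3)
cv2.imwrite('pics/lift.png',cv2.convertScaleAbs(np.hstack([a,b]),alpha=1.5))
E
```

```text
t 4.7 pos [ 0.5033 -0.3404  0.1985] jaw -0.1429 tz [-0.0034  0.0019 -1.    ] F [ 0.45  0.89 -0.44] op 0.431
 shift [ 0.3279  0.0293 -0.0011] turn -0.1759
```

View pics/lift.png

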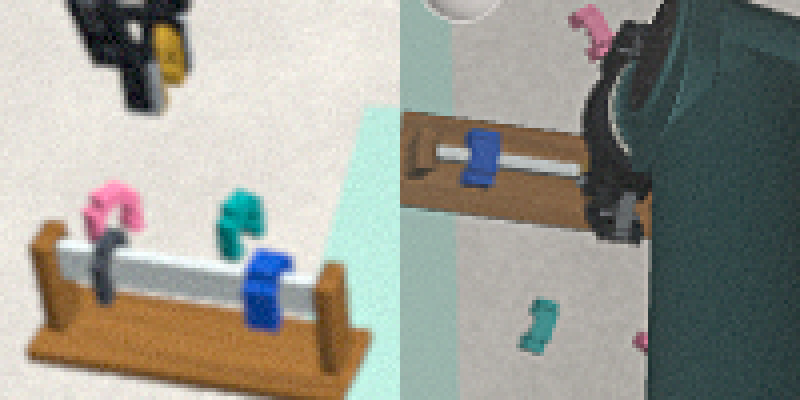

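The brass spacer is held between the pads (crop 172,55), and steel and blue are still on the rail. Next I carry it over the flats.

Request:
send_rows([
  [[0.035,0.003,0],-0.02,-1],
  [[0.08,0.007,0],-0.05,-1],
  [[0.125,0.011,0],-0.08,-1],
  [[0.17,0.015,0],-0.1,-1],
  [[0.215,0.019,0],-0.12,-1],
  [[0.26,0.023,0],-0.14,-1],
  [[0.3,0.026,0],-0.16,-1],
  [[0.328,0.0285,0],-0.175,-1],
  [[0.328,0.0285,0],-0.175,-1],
  [[0.328,0.0285,0],-0.175,-1],
  [[0.328,0.0285,0],-0.175,-1],
  [[0.328,0.0285,0],-0.175,-1],
])

```text
clock: 5.9
tool_pos: [0.579, -0.0224, 0.1996]
eef_rot: [-2.188, -2.253, 0.003]
force: [0.3, -0.1, -1.8]
opening: 0.432
```

```bash
python3 - <<'E'
from h import *
P=[]
s=snap('scene'); t=snap('top')
to([.580,-.020,.16],.032)
st=readout.state(); R=Ro.from_rotvec(st['eef_rot']).as_matrix()
for l in((0,.025,0),(0,-.025,0),(.011,.025,0),(-.011,.025,0),(0.007,.019,-.0005),(-.007,.019,-.0005),(.007,-.019,-.039),(-.007,-.019,-.039)):
    X=st['tool_pos']+R@np.array(l); print(l,X.round(3),'S',((proj(s,X)-[240,130])*5).round(),'T',((proj(t,X)-[190,110])*5+[400,0]).round())
a=cv2.resize(s['frame'][130:230,240:320],(400,500),interpolation=3); b=cv2.resize(t['frame'][110:210,190:270],(400,500),interpolation=3)
cv2.imwrite('pics/hover.png',cv2.convertScaleAbs(np.hstack([a,b]),alpha=1.4))
E
```

```text
t 6.0 pos [ 0.5793 -0.022   0.2   ] jaw 0.0297 tz [-7.e-04 -6.e-04 -1.e+00] F [ 0.39  0.03 -0.71] op 0.429
 shift [0.002  0.0008 0.04  ] turn -0.0023
(0, 0.025, 0) [ 0.604 -0.021  0.2  ] S [236. 281.] T [669. 194.]
(0, -0.025, 0) [ 0.554 -0.023  0.2  ] S [235. 211.] T [672. 290.]
(0.011, 0.025, 0) [ 0.604 -0.01   0.2  ] S [262. 282.] T [648. 195.]
(-0.011, 0.025, 0) [ 0.605 -0.032  0.2  ] S [210. 281.] T [690. 194.]
(0.007, 0.019, -0.0005) [ 0.598 -0.014  0.2  ] S [253. 272.] T [656. 206.]
(-0.007, 0.019, -0.0005) [ 0.599 -0.028  0.2  ] S [220. 271.] T [683. 205.]
(0.007, -0.019, -0.039) [ 0.56  -0.016  0.239] S [256. 147.] T [656. 267.]
(-0.007, -0.019, -0.039) [ 0.561 -0.03   0.239] S [224. 146.] T [684. 266.]
```

View pics/hover.png

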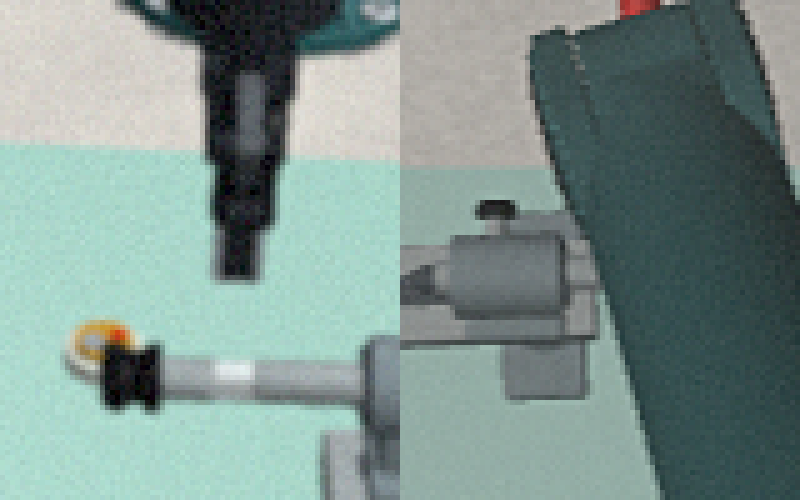

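The hover view shows the finger column at (238,270), straight above the bright flats at (235,375), and the knob at (130,375). I'll lower it by feel.

Request:
send_rows([
  [[0,0,0.03],0,-1],
  [[0,0,0.055],0,-1],
  [[0,0,0.06],0,-1],
  [[0,0,0.06],0,-1],
  [[0,0,0.06],0,-1],
  [[0,0,0.06],0,-1],
])

```text
clock: 6.6
tool_pos: [0.5807, -0.0205, 0.1416]
eef_rot: [2.185, 2.255, 0.003]
force: [-0.8, -0.1, -0.5]
opening: 0.433
```

Request:
send_rows([
  [[0,0,0.002],0,-1],
  [[0,0,0.004],0,-1],
  [[0,0,0.006],0,-1],
  [[0,0,0.007],0,-1],
  [[0,0,0.007],0,-1],
])

```text
clock: 7.1
tool_pos: [0.5795, -0.0205, 0.133]
eef_rot: [-2.185, -2.256, 0.001]
force: [-0.9, 0.3, -1.8]
opening: 0.433
```

Request:
send_rows([
  [[0,0,0.001],0,-1],
  [[0,0,0.002],0,-1],
  [[0,0,0.003],0,-1],
  [[0,0,0.003],0,-1],
])

```text
clock: 7.5
tool_pos: [0.5796, -0.0205, 0.1301]
eef_rot: [-2.185, -2.257, 0.0]
force: [-0.8, 0.4, -0.6]
opening: 0.436
```

Request:
send_rows([
  [[0,0,0.001],0,-1],
  [[0,0,0.001],0,-1],
  [[0,0,0.002],0,-1],
  [[0,0,0.002],0,-1],
])

```text
clock: 7.9
tool_pos: [0.5795, -0.0205, 0.1282]
eef_rot: [-2.185, -2.257, 0.0]
force: [-0.3, -0.3, -0.1]
opening: 0.435
```

Request:
send_rows([
  [[0,0,0.001],0,-1],
  [[0,0,0.001],0,-1],
  [[0,0,0.002],0,-1],
  [[0,0,0.002],0,-1],
])

```text
clock: 8.3
tool_pos: [0.5795, -0.0205, 0.1261]
eef_rot: [-2.185, -2.256, 0.001]
force: [-1.4, 0.6, -1.0]
opening: 0.435
```

Request:
send_rows([
  [[0,0,0.001],0,-1],
  [[0,0,0.001],0,-1],
  [[0,0,0.002],0,-1],
  [[0,0,0.002],0,-1],
])

```text
clock: 8.7
tool_pos: [0.5795, -0.0205, 0.1241]
eef_rot: [-2.185, -2.257, 0.0]
force: [-1.5, 0.1, -2.2]
opening: 0.432
```

Request:
send_rows([
  [[0,0,0.001],0,-1],
  [[0,0,0.001],0,-1],
  [[0,0,0.002],0,-1],
  [[0,0,0.002],0,-1],
])

```text
clock: 9.1
tool_pos: [0.5795, -0.0205, 0.1221]
eef_rot: [-2.185, -2.257, 0.0]
force: [-0.9, -0.5, -1.5]
opening: 0.43
```

Request:
send_rows([
  [[0,0,0.001],0,-1],
  [[0,0,0.001],0,-1],
  [[0,0,0.002],0,-1],
  [[0,0,0.002],0,-1],
])

```text
clock: 9.5
tool_pos: [0.5795, -0.0205, 0.1201]
eef_rot: [-2.185, -2.257, 0.001]
force: [-1.9, 0.1, -1.4]
opening: 0.435
```

Request:
send_rows([
  [[0,0,0.002],0,-1],
  [[0,0,0.004],0,-1],
  [[0,0,0.006],0,-1],
  [[0,0,0.006],0,-1],
])

```text
clock: 9.9
tool_pos: [0.5795, -0.0205, 0.1138]
eef_rot: [-2.185, -2.256, 0.0]
force: [-1.7, -0.0, -1.3]
opening: 0.436
```

Request:
send_rows([
  [[0,0,0.002],0,-1],
  [[0,0,0.003],0,-1],
  [[0,0,0.004],0,-1],
  [[0,0,0.004],0,-1],
])

```text
clock: 10.3
tool_pos: [0.58, -0.0205, 0.1102]
eef_rot: [2.185, 2.257, 0.001]
force: [-1.4, 0.3, -1.0]
opening: 0.431
```

Request:
send_rows([
  [[0,0,0.001],0,-1],
  [[0,0,0.001],0,-1],
  [[0,0,0.002],0,-1],
  [[0,0,0.002],0,-1],
])

```text
clock: 10.7
tool_pos: [0.5803, -0.0204, 0.1084]
eef_rot: [2.185, 2.256, 0.002]
force: [0.5, 0.1, -0.9]
opening: 0.431
```

Request:
send_rows([
  [[0,0,0.001],0,-1],
  [[0,0,0.001],0,-1],
  [[0,0,0.001],0,-1],
])

```text
clock: 11.0
tool_pos: [0.5798, -0.0205, 0.1073]
eef_rot: [2.185, 2.257, 0.0]
force: [-0.1, -0.4, -1.2]
opening: 0.434
```

Request:
send_rows([
  [[0,0,0.001],0,-1],
  [[0,0,0.001],0,-1],
  [[0,0,0.001],0,-1],
])

```text
clock: 11.3
tool_pos: [0.5799, -0.0205, 0.1067]
eef_rot: [2.185, 2.256, 0.0]
force: [-2.2, 0.2, 4.2]
opening: 0.435
```

Request:
send_rows([
  [[0,0,0.0005],0,-1],
  [[0,0,0.0005],0,-1],
  [[0,0,0.0005],0,-1],
])

```text
clock: 11.6
tool_pos: [0.5799, -0.0204, 0.1066]
eef_rot: [2.185, 2.256, 0.0]
force: [-2.5, 0.2, 7.4]
opening: 0.432
```

Request:
send_rows([
  [[0,0,-0.0007],0,-1],
  [[0,0,-0.0007],0,-1],
  [[0,0,-0.0007],0,0.1],
  [[0,0,-0.0007],0,0.3],
  [[0,0,-0.0007],0,0.6],
  [[0,0,-0.0007],0,0.6],
  [[0,0,-0.0007],0,0.6],
  [[0,0,-0.0007],0,0.6],
])

```text
clock: 12.4
tool_pos: [0.5796, -0.0204, 0.1064]
eef_rot: [-2.185, -2.257, 0.0]
force: [0.1, 0.4, -0.9]
opening: 0.801
```

Request:
send_rows([
  [[0,0,-0.01],0,0.6],
  [[0,0,-0.03],0,0.6],
  [[0,0,-0.07],0,0.6],
  [[0,0,-0.1],0,0.6],
  [[0,0,-0.1],0,0.6],
])

```text
clock: 12.9
tool_pos: [0.5831, -0.0199, 0.2117]
eef_rot: [2.181, 2.252, 0.011]
force: [0.7, 0.5, -0.0]
opening: 0.798
```

```bash
python3 - <<'E'
from h import *
s=snap('scene')
to([.5815,-.14,.2066],.032)
a=cv2.resize(s['frame'][150:250,240:340],(600,600),interpolation=3)
cv2.imwrite('pics/placed.png',cv2.convertScaleAbs(a,alpha=1.4))
E
```

```text
t 12.95 pos [ 0.5815 -0.0203  0.2095] jaw 0.0319 tz [ 5.9e-03 -1.0e-04 -1.0e+00] F [-0.31  0.68 -0.58] op 0.803
 shift [-0.1196 -0.0038  0.0029] turn -0.0001
```

View pics/placed.png

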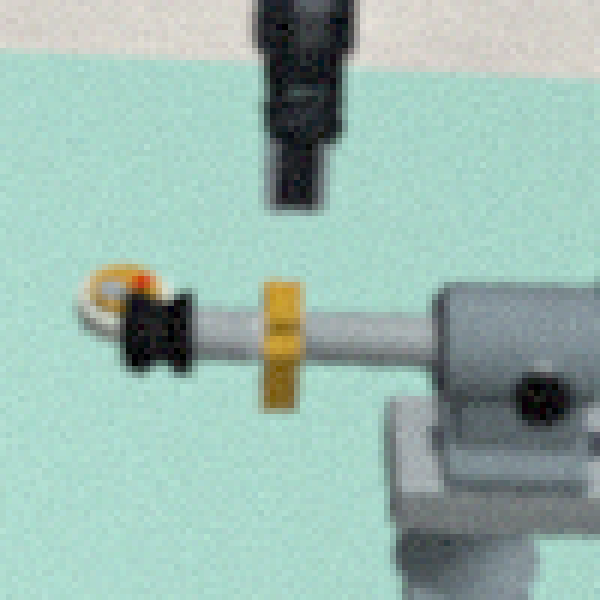

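Brass hangs upright on the spindle flats at (282,340) in the picture, fully let go. Next I go behind the knob with the fingers shut.

Request:
send_rows([
  [[-0.04,0,0],0,0],
  [[-0.08,0,0],0,-0.5],
  [[-0.12,0,0],0,-1],
  [[-0.12,0,0],0,-1],
  [[-0.12,0,0.04],0,-1],
  [[-0.12,0,0.08],0,-1],
  [[-0.12,0,0.093],0,-1],
  [[-0.12,0,0.093],0,-1],
  [[-0.12,0,0.093],0,-1],
  [[-0.12,0,0.093],0,-1],
])

```text
clock: 13.95
tool_pos: [0.585, -0.1403, 0.1152]
eef_rot: [2.183, 2.255, 0.003]
force: [0.7, 0.0, 0.5]
opening: -0.005
```

Request:
send_rows([
  [[0.015,0,0],0,-1],
  [[0.03,0,0],0,-1],
  [[0.038,0,0],0,-1],
  [[0.042,0,0],0,-1],
  [[0.042,0,0],0,-1],
  [[0.042,0,0],0,-1],
])

```text
clock: 14.55
tool_pos: [0.5821, -0.0987, 0.1135]
eef_rot: [2.186, 2.257, -0.001]
force: [-0.3, -0.9, 0.1]
opening: 0.003
```

```bash
python3 - <<'E'
from h import *
to([.582,-.09,.112],.032)
E
```

```text
t 14.55 pos [ 0.5821 -0.0987  0.1135] jaw 0.032 tz [-2.e-04 -5.e-04 -1.e+00] F [-0.33 -0.95  0.13] op 0.003
 shift [0.0087 0.0002 0.0015] turn -0.0
```

Request:
send_rows([
  [[0.002,0,0],0,-1],
  [[0.004,0,0],0,-1],
  [[0.006,0,0],0,-1],
  [[0.008,0,0],0,-1],
  [[0.01,0,0],0,-1],
  [[0.012,0,0],0,-1],
  [[0.014,0,0],0,-1],
  [[0.016,0,0],0,-1],
  [[0.018,0,0],0,-1],
  [[0.02,0,0],0,-1],
  [[0.022,0,0],0,-1],
  [[0.024,0,0],0,-1],
])

```text
clock: 15.75
tool_pos: [0.5814, -0.0773, 0.1135]
eef_rot: [2.186, 2.253, -0.004]
force: [0.0, -4.5, -1.2]
opening: -0.003
```

```bash
python3 - <<'E'
from h import *
s=snap('scene')
to([.582,-.09,.112],.032)
a=cv2.resize(s['frame'][150:250,240:340],(600,600),interpolation=3)
cv2.imwrite('pics/push1.png',cv2.convertScaleAbs(a,alpha=1.4))
E
```

```text
t 15.8 pos [ 0.5814 -0.0768  0.1135] jaw 0.0304 tz [-2.0e-04 -2.7e-03 -1.0e+00] F [ 0.67 -4.98 -0.39] op 0.001
 shift [-0.0133  0.0002  0.0015] turn -0.0016
```

View pics/push1.png

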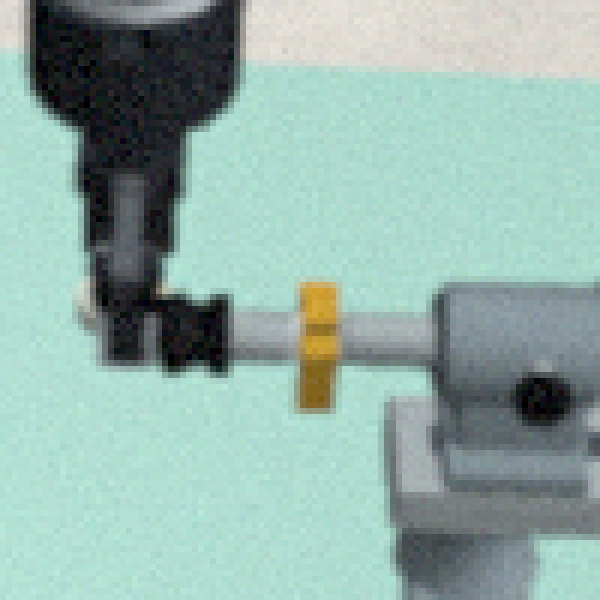

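Request:
send_rows([
  [[0.002,0,0],0,-1],
  [[0.004,0,0],0,-1],
  [[0.006,0,0],0,-1],
  [[0.008,0,0],0,-1],
  [[0.01,0,0],0,-1],
  [[0.012,0,0],0,-1],
  [[0.014,0,0],0,-1],
  [[0.016,0,0],0,-1],
  [[0.018,0,0],0,-1],
  [[0.02,0,0],0,-1],
])

```text
clock: 16.8
tool_pos: [0.5807, -0.0568, 0.1135]
eef_rot: [2.186, 2.254, -0.003]
force: [0.5, -4.5, 0.1]
opening: -0.001
```

Request:
send_rows([
  [[0.001,0,0],0,-1],
  [[0.002,0,0],0,-1],
  [[0.003,0,0],0,-1],
  [[0.004,0,0],0,-1],
  [[0.005,0,0],0,-1],
])

```text
clock: 17.3
tool_pos: [0.5806, -0.0515, 0.1135]
eef_rot: [2.186, 2.254, -0.003]
force: [-0.2, -4.4, -1.0]
opening: 0.004
```

Request:
send_rows([
  [[0.001,0,0],0,-1],
  [[0.002,0,0],0,-1],
  [[0.003,0,0],0,-1],
])

```text
clock: 17.6
tool_pos: [0.5804, -0.0485, 0.1134]
eef_rot: [2.186, 2.254, -0.003]
force: [0.8, -5.4, -0.2]
opening: -0.001
```

```bash
python3 - <<'E'
from h import *
s=snap('scene')
to([.582,-.09,.112],.032)
a=cv2.resize(s['frame'][150:250,240:340],(600,600),interpolation=3)
cv2.imwrite('pics/push2.png',cv2.convertScaleAbs(a,alpha=1.4))
E
```

```text
t 17.65 pos [ 0.5804 -0.0482  0.1135] jaw 0.0308 tz [-3.0e-04 -2.1e-03 -1.0e+00] F [ 0.23 -4.6  -0.22] op -0.001
 shift [-0.0418  0.0003  0.0015] turn -0.0012
```

View pics/push2.png

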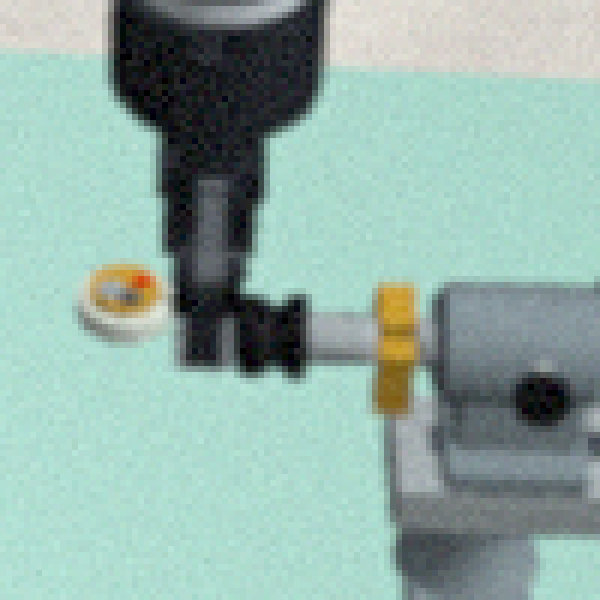

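Request:
send_rows([
  [[0.001,0,0],0,-1],
  [[0.002,0,0],0,-1],
  [[0.003,0,0],0,-1],
])

```text
clock: 17.95
tool_pos: [0.5803, -0.0452, 0.1134]
eef_rot: [2.186, 2.255, -0.003]
force: [0.7, -4.5, -0.6]
opening: -0.003
```

Request:
send_rows([
  [[0.001,0,0],0,-1],
  [[0.002,0,0],0,-1],
])

```text
clock: 18.15
tool_pos: [0.5803, -0.0432, 0.1135]
eef_rot: [2.186, 2.255, -0.002]
force: [1.0, -5.3, 0.8]
opening: -0.0
```

Request:
send_rows([
  [[0.001,0,0],0,-1],
  [[0.002,0,0],0,-1],
])

```text
clock: 18.35
tool_pos: [0.5802, -0.0412, 0.1134]
eef_rot: [2.186, 2.255, -0.002]
force: [0.4, -4.7, -0.4]
opening: 0.001
```

Request:
send_rows([
  [[0.001,0,0],0,-1],
  [[0.002,0,0],0,-1],
])

```text
clock: 18.55
tool_pos: [0.5801, -0.0395, 0.1134]
eef_rot: [2.186, 2.254, -0.003]
force: [1.6, -5.5, 0.5]
opening: 0.001
```

Request:
send_rows([
  [[0.001,0,0],0,-1],
  [[0.002,0,0],0,-1],
])

```text
clock: 18.75
tool_pos: [0.5801, -0.0376, 0.1134]
eef_rot: [2.186, 2.254, -0.003]
force: [0.6, -5.3, -0.4]
opening: -0.004
```

Request:
send_rows([
  [[0.001,0,0],0,-1],
  [[0.002,0,0],0,-1],
])

```text
clock: 18.95
tool_pos: [0.58, -0.0357, 0.1134]
eef_rot: [2.186, 2.254, -0.003]
force: [1.0, -5.8, -0.1]
opening: 0.0
```

Request:
send_rows([
  [[0.001,0,0],0,-1],
  [[0.002,0,0],0,-1],
])

```text
clock: 19.15
tool_pos: [0.5799, -0.0337, 0.1135]
eef_rot: [2.186, 2.254, -0.003]
force: [0.2, -6.7, -0.3]
opening: -0.001
```

Request:
send_rows([
  [[0.001,0,0],0,-1],
  [[0.002,0,0],0,-1],
])

```text
clock: 19.35
tool_pos: [0.5799, -0.0317, 0.1135]
eef_rot: [2.186, 2.254, -0.003]
force: [1.5, -5.9, 0.1]
opening: -0.001
```

```bash
python3 - <<'E'
from h import *
s=snap('scene')
to([.582,-.09,.112],.032)
a=cv2.resize(s['frame'][160:240,260:340],(480,480),interpolation=3)
cv2.imwrite('pics/push3.png',cv2.convertScaleAbs(a,alpha=1.4))
E
```

```text
t 19.4 pos [ 0.5799 -0.0314  0.1135] jaw 0.0307 tz [-4.0e-04 -2.3e-03 -1.0e+00] F [ 0.77 -5.14 -0.57] op 0.002
 shift [-0.0586  0.0003  0.0016] turn -0.0013
```

View pics/push3.png

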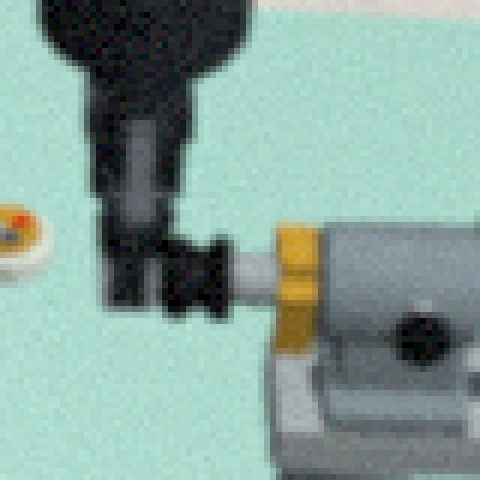

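Brass now rests at the ring (298,290) and the spindle slides through it. About 18 mm of shoulder gap is left (231 to 277 px).

Request:
send_rows([
  [[0.001,0,0],0,-1],
  [[0.002,0,0],0,-1],
  [[0.003,0,0],0,-1],
  [[0.004,0,0],0,-1],
])

```text
clock: 19.8
tool_pos: [0.5798, -0.0278, 0.1134]
eef_rot: [2.186, 2.254, -0.003]
force: [1.0, -5.9, 0.8]
opening: -0.003
```

Request:
send_rows([
  [[0.001,0,0],0,-1],
  [[0.002,0,0],0,-1],
  [[0.003,0,0],0,-1],
  [[0.004,0,0],0,-1],
])

```text
clock: 20.2
tool_pos: [0.5796, -0.0238, 0.1134]
eef_rot: [2.186, 2.254, -0.003]
force: [1.0, -5.7, 0.2]
opening: 0.006
```

Request:
send_rows([
  [[0.001,0,0],0,-1],
  [[0.002,0,0],0,-1],
  [[0.003,0,0],0,-1],
])

```text
clock: 20.5
tool_pos: [0.5795, -0.0209, 0.1135]
eef_rot: [2.187, 2.254, -0.004]
force: [-0.4, -6.4, -0.2]
opening: -0.0
```

Request:
send_rows([
  [[0.001,0,0],0,-1],
  [[0.001,0,0],0,-1],
])

```text
clock: 20.7
tool_pos: [0.5795, -0.0196, 0.1134]
eef_rot: [2.186, 2.254, -0.003]
force: [1.3, -6.3, -0.6]
opening: 0.002
```

Request:
send_rows([
  [[0.001,0,0],0,-1],
  [[0.001,0,0],0,-1],
])

```text
clock: 20.9
tool_pos: [0.5795, -0.0186, 0.1134]
eef_rot: [2.186, 2.254, -0.003]
force: [0.8, -5.7, -0.9]
opening: -0.002
```

Request:
send_rows([
  [[0.001,0,0],0,-1],
  [[0.001,0,0],0,-1],
])

```text
clock: 21.1
tool_pos: [0.5794, -0.0177, 0.1135]
eef_rot: [2.186, 2.254, -0.003]
force: [0.5, -5.4, 0.8]
opening: -0.002
```

Request:
send_rows([
  [[0.001,0,0],0,-1],
  [[0.001,0,0],0,-1],
])

```text
clock: 21.3
tool_pos: [0.5794, -0.0166, 0.1135]
eef_rot: [2.186, 2.254, -0.003]
force: [0.5, -5.5, -0.6]
opening: 0.0
```

Request:
send_rows([
  [[0.001,0,0],0,-1],
  [[0.001,0,0],0,-1],
])

```text
clock: 21.5
tool_pos: [0.5794, -0.0156, 0.1135]
eef_rot: [2.186, 2.254, -0.003]
force: [0.7, -6.0, 0.7]
opening: 0.0
```

Request:
send_rows([
  [[0.001,0,0],0,-1],
  [[0.001,0,0],0,-1],
])

```text
clock: 21.7
tool_pos: [0.5793, -0.015, 0.1134]
eef_rot: [2.186, 2.254, -0.004]
force: [0.8, -6.3, 0.1]
opening: -0.0
```

Request:
send_rows([
  [[0.0005,0,0],0,-1],
  [[0.0005,0,0],0,-1],
])

```text
clock: 21.9
tool_pos: [0.5794, -0.015, 0.1135]
eef_rot: [2.187, 2.253, -0.004]
force: [0.2, -6.1, 0.0]
opening: 0.002
```

Request:
send_rows([
  [[0.0005,0,0],0,-1],
  [[0.0005,0,0],0,-1],
])

```text
clock: 22.1
tool_pos: [0.5793, -0.015, 0.1135]
eef_rot: [2.187, 2.253, -0.005]
force: [0.3, -7.3, 0.0]
opening: 0.0
```

Request:
send_rows([
  [[0.0005,0,0],0,-1],
  [[0.0005,0,0],0,-1],
])

```text
clock: 22.3
tool_pos: [0.5793, -0.0149, 0.1135]
eef_rot: [2.187, 2.252, -0.006]
force: [1.1, -7.9, 1.0]
opening: -0.001
```

Request:
send_rows([
  [[0.0005,0,0],0,-1],
  [[0.0005,0,0],0,-1],
])

```text
clock: 22.5
tool_pos: [0.5793, -0.0149, 0.1135]
eef_rot: [2.187, 2.251, -0.007]
force: [0.6, -9.3, -0.6]
opening: -0.003
```

Request:
send_rows([
  [[0.001,0,0],0,-1],
  [[0.002,0,0],0,-1],
  [[0.002,0,0],0,-1],
])

```text
clock: 22.8
tool_pos: [0.5793, -0.0149, 0.1135]
eef_rot: [2.187, 2.249, -0.009]
force: [2.4, -12.3, 0.7]
opening: -0.004
```

Request:
send_rows([
  [[0.001,0,0],0,-1],
  [[0.001,0,0],0,-1],
  [[0.001,0,0],0,-1],
])

```text
clock: 23.1
tool_pos: [0.5793, -0.0149, 0.1135]
eef_rot: [2.188, 2.248, -0.011]
force: [1.5, -13.2, 1.6]
opening: 0.004
```

```bash
python3 - <<'E'
from h import *
s=snap('scene')
to([.582,-.09,.112],.032)
a=cv2.resize(s['frame'][160:240,260:340],(480,480),interpolation=3)
cv2.imwrite('pics/push4.png',cv2.convertScaleAbs(a,alpha=1.4))
E
```

```text
t 23.15 pos [ 0.5793 -0.0149  0.1135] jaw 0.0272 tz [-0.0012 -0.0084 -1.    ] F [  0.38 -13.22   1.07] op -0.006
 shift [-0.0751  0.0007  0.0021] turn -0.0048
```

View pics/push4.png

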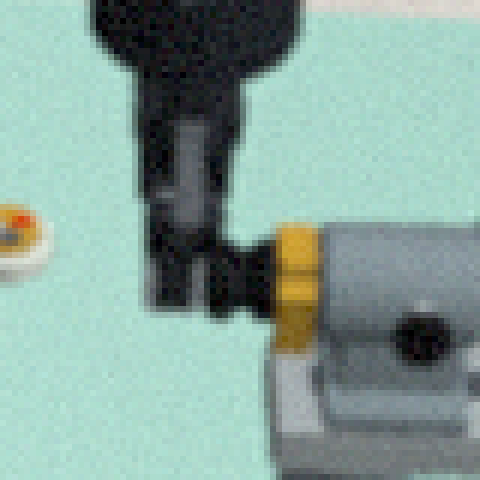

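Stopped dead at y = -0.0149 with 13 N push (about 8 N on the spacer). The picture shows knob, brass (298,290) and ring closed up with no gap. I'll ease off slowly and withdraw, so that the spindle's own drag holds the nip.

Request:
send_rows([
  [[-0.001,0,0],0,-1],
  [[-0.002,0,0],0,-1],
  [[-0.003,0,0],0,-1],
  [[-0.004,0,0],0,-1],
  [[-0.005,0,0],0,-1],
  [[-0.006,0,0],0,-1],
  [[-0.007,0,0],0,-1],
  [[-0.008,0,0],0,-1],
  [[-0.01,0,0],0,-1],
  [[-0.015,0,0],0,-1],
  [[-0.025,0,0],0,-1],
  [[-0.025,0,0],0,-1],
])

```text
clock: 24.35
tool_pos: [0.58, -0.0343, 0.1134]
eef_rot: [2.188, 2.254, -0.001]
force: [-0.1, -0.8, 1.0]
opening: 0.002
```

```bash
python3 - <<'E'
from h import *
s=snap('scene')
to([.582,-.09,.112],.032)
a=cv2.resize(s['frame'][160:240,260:340],(480,480),interpolation=3)
b=cv2.resize(s['frame'][170:240,110:210],(480,336),interpolation=3)[:, :300]
cv2.imwrite('pics/final.png',cv2.convertScaleAbs(np.hstack([a,cv2.copyMakeBorder(b,0,144,0,0,0)]),alpha=1.4))
E
```

```text
t 24.4 pos [ 0.58   -0.0336  0.1134] jaw 0.0302 tz [-1.e-04 -3.e-04 -1.e+00] F [0.09 1.05 0.45] op 0.001
 shift [-0.0565  0.0003  0.0015] turn -0.0018
```

View pics/final.png

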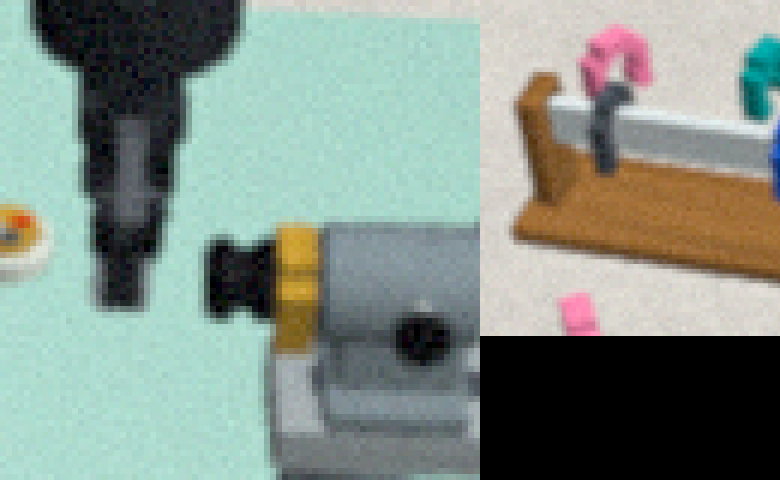

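The arm is clear of the knob. The knob's shoulder (275,280), brass (298,290) and tailstock are still closed up with no gap, and the steel and blue spacers are on the rail. I'm handing in.

```bash
python3 -c "
from plant import arm; print(arm.hand_in())"
```

```text
the job is handed in; nothing more can be done
None
```

I took the brass spacer from the middle of the rack and lowered it over the spindle's flats; it went on with no contact until it seated at about 7 N. I let it go, then pushed the spindle in by the knob. It stopped dead at tool y = -0.0149 m, and I took the push to about 13 N, which is roughly 8 N on the spacer after the spindle's drag. I eased off, withdrew the arm and handed in at about 24 s.

- **Last checks:** The final picture shows the spacer upright, with no visible gap to the knob's shoulder or to the tailstock. The steel spacer is in place, and what shows of the blue one is too. No reading came near a limit.
- **Not confirmed:** I could not measure the grip left on the spacer after withdrawing; that rests on the spindle's own drag of about 5 N. I did not look again at the other things on the bench, but the arm never went near them. The two cameras put the spindle axis about 4 mm apart in x; I used the middle value and the spacer went on cleanly.

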